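# Right the fallen solvent bottles in the tray

## Robot

A 6-joint arm with a two-finger parallel gripper is mounted at the origin on the work surface. World frame = base frame: x ahead of the robot, y to its left, z up, the work surface at z = 0. Lengths are in m, angles in rad, forces in N, time in s.
With the tool pointing down it reaches from about 0.325 to 0.85 m from the base axis. Payload 4.4 kg.
Tool frame: the origin (TCP) lies at the very end of the fingers, on their centre line; the grasp point (between the pads) lies 19 mm behind it (r.hold_point_z is the distance from the TCP to the grasp point, in m); z points along the fingers, y is the line along which they close (so a half turn about z gives the same grasp; the last joint's range is limited). The gripper opens to 94 mm and grips with 3 to 60 N. Pads are 16 mm wide; open, the fingers measure 119 mm over their backs; the gripper's body (75 mm by 177 mm) begins 78 mm behind the grasp point.
Start: joints at [1.075, 0.207, 1.542, -0, 1.393, -0.15], TCP at [0.195, 0.541, 0.185] pointing down, gripper open.
Joint ranges: [-2.73, 2.73], [-0.86, 2.22], [0.23, 2.46], [-1.11, 4.25], [0.08, 2.63], [-2.82, 2.82]. Speed limits (rad/s): [2.79, 2.79, 3.14, 3.14, 3.14, 3.14].

## Interface

Orientations are given as a unit quaternion [w, x, y, z].
In Python, from plant import r gives the robot as it stands. The module is installed in compiled form; this text tells all that it offers.
- The arm moves only by the shell command python3 -m crank 'ROWS' [OPENING]. ROWS is JSON, one flat list of numbers, 6 for each row, row after row: the shift along the tool's x, y, z in mm, then the turn, a rotation vector about the tool's x, y, z in rad. A call has 1 to 10 rows; each row shifts and turns the commanded pose from where the row before left it, along the tool's axes as they then stand; what a row does not reach is not made up. A row lasts 1/12 s, in which the tool goes at most 41.7 mm and 7.16 degrees, less where a joint would pass 70% of its speed; a pose out of reach is approached as far as the arm can. A call with a gripper value outside its range is refused whole. OPENING is the finger opening in mm, from 0 to 94, set as the call begins (- or left out, the last holds). The fingers move at their own pace and stop on an object; the grip force is fixed at half the most. Time passes only in rows, so rows that do not move let the fingers close. It gives the time, the measured TCP pose, the force, the opening and the grip force at its end, in the units of the state.
- r.state(): the state, without advancing time (a new reading comes with each control period).
- r.camera(name): name is "scene" or "top" or "wrist"; returns a dict with "img" (480x640x3 uint8, red, green, blue), "camera_matrix" (3x3 intrinsics, pixels), "world_from_camera" (4x4, takes a point from camera to world coordinates); the wrist camera has in their place "hand_eye" (4x4, takes a point from camera to tool coordinates, whose origin is the TCP and whose axes are the flange's). Camera axes: x right, y down, z forward; pixel columns grow to the right and rows downward; lengths in m; the calibration is good to about 2 mm. A picture is of the moment at which its call begins: read the wrist's pose just before it. There is no depth.
- r.job_done(): hands the job in; it is judged then, once.
The state is a dict: "time_s": time; "joint_pos": joint angles; "dq": joint speeds; "effort": joint torques, N m; "ee_pos": TCP position; "tool_rot": TCP orientation; "contact_force": force on the tool from outside, world axes, zero at the start; "wrist_torque": the same for the moment, N m; "gripper_width": finger opening in m; "grip_force": force on a finger pad.
Only numpy, scipy, OpenCV 4.12 (cv2) and the standard library are available. Lean on these libraries where they do the work, as an engineer would, in place of code of your own. Each camera call takes 0.05 s, during which the arm holds its last target. There are 200 camera calls.

## Task

Two solvent bottles have been knocked over on the bench. Stand each one upright in the grey tray, wholly on the pad of its cap's colour (the amber bottle on the orange pad, the clear bottle on the blue pad), setting the glass down gently and letting go. Leave everything else standing where it is.

Things in the scene. Friction and masses are not known exactly. Their poses are not given: they have to be found in the camera images.
- amber_bottle: Amber glass square laboratory bottle with orange screw cap and white paper label, 120 mm long, about 0.22 kg. Square body 50 by 50 mm for 72 mm from the base, then a 22 mm sloping shoulder, round 27 mm neck, and a cap 35 mm in diameter and 20 mm long. Origin: centre of the base; own z runs from base to cap. Starts lying on the bench, cap within 70 degrees of towards the robot, on one flat face.
- clear_bottle: Clear glass square laboratory bottle with blue screw cap and white paper label, 110 mm long, about 0.18 kg. Square body 46 by 46 mm for 66 mm from the base, then a 22 mm sloping shoulder, round 25 mm neck, and a cap 33 mm in diameter and 20 mm long. Origin: centre of the base; own z runs from base to cap. Starts lying on the bench, cap within 70 degrees of towards the robot, on one flat face.
- tray: Fixed grey plastic tray beyond the bottles, 124 mm (own x) by 430 mm (own y), floor 5 mm thick, rim 16 mm high and 5 mm thick. Origin: centre of the underside; own x points away from the robot. Four places in a row along own y, 105 mm apart, hold the two pads, the tall bottle and the white jar in any order.
- orange_pad: Fixed round orange pad on the tray floor, 92 mm in diameter, 4 mm thick, for the amber bottle. Origin: centre of its underside, 5 mm above the bench; its top is 9 mm above the bench.
- blue_pad: Fixed round blue pad on the tray floor, 92 mm in diameter, 4 mm thick, for the clear bottle. Origin: centre of its underside, 5 mm above the bench; its top is 9 mm above the bench.
- tall_bottle: Bystander standing in the tray: clear bottle with grey cap, 60 mm in diameter, 145 mm tall. Origin: centre of the base; own z up.
- white_jar: Bystander standing in the tray: white jar with black lid, 62 mm in diameter, 88 mm tall. Origin: centre of the base; own z up.
- beaker: Bystander on the bench between the fallen bottles: small glass beaker, 50 mm in diameter, 50 mm tall. Origin: centre of the base; own z up.
- sample_vial: Bystander on the bench nearer the robot: glass vial with red cap, 26 mm in diameter, 54 mm tall. Origin: centre of the base; own z up.
- vial_rack: Bystander on the right: blue rack of small vials, 70 mm (own x) by 140 mm (own y), 43 mm tall with its vials. Origin: centre of the underside; own z up.
- wash_bottle: Bystander on the left: white wash bottle with red cap, 64 mm in diameter, 131 mm to the top of the cap, with a thin spout to 168 mm. Origin: centre of the base; own z up.
- tip_box: Bystander on the right: yellow box with clear lid, 85 mm (own x) by 120 mm (own y), 58 mm tall. Origin: centre of the underside; own z up.
Not all that is in view belongs to the job. What is shaped like the clear_bottle but turquoise is not meant. Several things have the shape of the amber_bottle; the one meant has the colours described above.

How it is judged:
At the end, for the whole second after the job is handed in: The amber bottle stands upright (within 0.08 rad) and at rest on the orange pad and the clear bottle on the blue pad, each base resting on the pad's top and centred on it within 19 mm; every bystander is still upright within 20 mm of its place (angle between each of amber_bottle, clear_bottle's own z axis and vertical below 0.08 rad and horizontal distance between amber_bottle and orange_pad below 0.019 m and z of amber_bottle in the frame of orange_pad between 0.001 and 0.008 m and linear speed of each of amber_bottle, clear_bottle below 0.02 m/s and angular speed of each of amber_bottle, clear_bottle below 0.2 rad/s and horizontal distance between clear_bottle and blue_pad below 0.019 m and z of clear_bottle in the frame of blue_pad between 0.001 and 0.008 m); the robot touches nothing.
It fails at once if the tall bottle or the white jar in the tray is pushed more than 20 mm from its place or tipped over (distance of any of tall_bottle, white_jar from where it was at the start of the episode above 0.02 m or angle between any of tall_bottle, white_jar's own z axis and vertical above 0.35 rad).
It fails at once if the beaker or the sample vial is pushed more than 20 mm from its place or tipped over (distance of any of beaker, sample_vial from where it was at the start of the episode above 0.02 m or angle between any of beaker, sample_vial's own z axis and vertical above 0.35 rad).
It fails at once if the vial rack, wash bottle or tip box is pushed more than 20 mm from its place or tipped over (distance of any of vial_rack, wash_bottle, tip_box from where it was at the start of the episode above 0.02 m or angle between any of vial_rack, wash_bottle, tip_box's own z axis and vertical above 0.35 rad).
It fails at once if the amber bottle is dropped or banged down: within 16 mm of the pad's top it moves faster than 0.4 m/s, or it is pressed on its pad with over 40 N ((horizontal distance between amber_bottle and orange_pad below 0.05 m and z of amber_bottle in the frame of orange_pad below 0.02 m and linear speed of amber_bottle above 0.4 m/s) or contact force between amber_bottle and orange_pad above 40 N).
It fails at once if the clear bottle is dropped or banged down: within 16 mm of the pad's top it moves faster than 0.4 m/s, or it is pressed on its pad with over 40 N ((horizontal distance between clear_bottle and blue_pad below 0.05 m and z of clear_bottle in the frame of blue_pad below 0.02 m and linear speed of clear_bottle above 0.4 m/s) or contact force between clear_bottle and blue_pad above 40 N).
It also fails if it takes over 69 s, if anything falls off the work surface, if the arm or the gripper's body presses on something with over 40 N, if the wrist force passes 120 N, or if a joint passes its speed limit or range.

## Working session

There is one attempt and no reset: what is moved stays moved. The work goes in short steps, Python scripts to look and compute and a shell command to move; the robot and the scene stay as the last step left them, time stands still between calls to the robot, and variables do not carry over. Pictures are saved under pics/ and viewed, at most 10 in all, crops included, and the job is handed in when it is done.

```bash
mkdir -p pics
python3 - <<'E'
from plant import r
import cv2,numpy as np
s=r.state();print(s)
for n in("top","scene"):
    c=r.camera(n);cv2.imwrite(f"pics/{n}0.png",c["img"][:,:,::-1]);print(n,c["camera_matrix"],c["world_from_camera"])
    np.savez(f"{n}0.npz",**c)
c=r.camera("wrist");print(c["camera_matrix"],c["hand_eye"])
E
```

```text
{'time_s': 0.0, 'joint_pos': array([ 1.07449205e+00,  2.07422847e-01,  1.54293812e+00,  1.32676223e-05,
        1.39351657e+00, -1.50472316e-01]), 'dq': array([ 9.60577661e-04,  5.31749675e-04,  2.91485034e-04,  1.34885578e-03,
        9.08827836e-04, -6.71750650e-05]), 'effort': array([-8.43760722e-05, -3.70883667e+01, -2.81410807e+01,  6.96721952e-02,
        3.63575562e-02, -1.70089129e-04]), 'ee_pos': array([0.19449165, 0.54019743, 0.18359678]), 'tool_rot': array([-3.69236340e-04,  1.72056618e-01,  9.85086400e-01, -1.08114743e-03]), 'contact_force': array([0.3840409 , 1.11894828, 0.04284935]), 'wrist_torque': array([-0.01297203,  0.00305109,  0.03300399]), 'grip_force': 0.0, 'gripper_width': 0.09415594218163412}
top [[455.99981921   0.         317.86445218]
 [  0.         455.99981921 240.80358519]
 [  0.           0.           1.        ]] [[ 0.01156166 -0.98753789  0.15695617  0.30287524]
 [-0.99982097 -0.01376832 -0.01297906 -0.06127407]
 [ 0.01497834 -0.15677801 -0.98752028  1.19881309]
 [ 0.          0.          0.          1.        ]]
scene [[450.41091323   0.         325.95855783]
 [  0.         450.41091323 241.90410125]
 [  0.           0.           1.        ]] [[-0.67259583  0.45738182 -0.58173595  1.1036756 ]
 [ 0.74000305  0.41229463 -0.53142133  0.4960992 ]
 [-0.00321585 -0.78791815 -0.61577159  0.71680032]
 [ 0.          0.          0.          1.        ]]
[[345.98757434   0.         312.0729373 ]
 [  0.         345.98757434 238.44186761]
 [  0.           0.           1.        ]] [[-3.15220197e-04 -9.71124675e-01 -2.38572352e-01  6.94821617e-02]
 [ 9.99999511e-01 -5.29710187e-04  8.34944155e-04  1.01232283e-03]
 [-9.37209075e-04 -2.38571972e-01  9.71124367e-01 -1.99151292e-01]
 [ 0.00000000e+00  0.00000000e+00  0.00000000e+00  1.00000000e+00]]
```

View pics/top0.png

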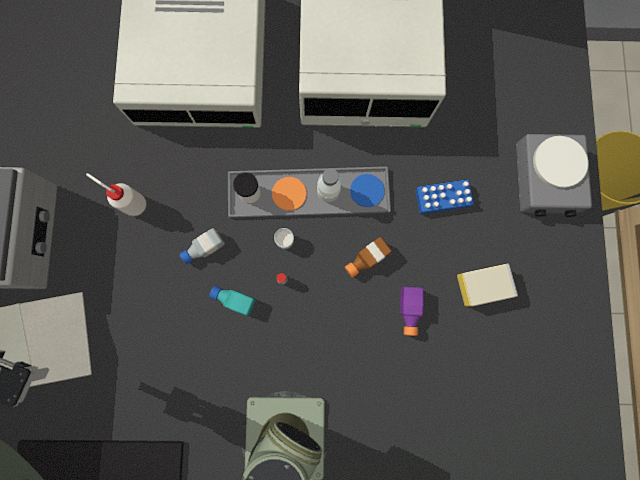

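View pics/scene0.png

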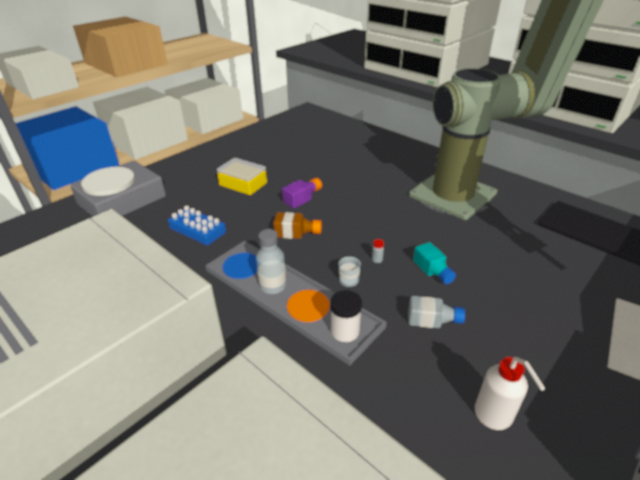

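Top view: the amber bottle is at (368,258), with an orange cap, brown glass and a label. The purple lookalike is at (412,310). The clear bottle is at (203,246) with a blue cap and label, and the turquoise decoy is at (233,300). In the tray, left to right: jar (246,187), orange pad (289,193), tall bottle (330,185), blue pad (368,190).

```bash
cat > h.py <<'E'
import cv2,numpy as np
def ray(c,px,z):
    K=c["camera_matrix"];T=c["world_from_camera"]
    p=np.atleast_2d(np.asarray(px,float));d=np.c_[p,np.ones(len(p))]@np.linalg.inv(K).T@T[:3,:3].T
    o=T[:3,3];return o+d*((z-o[2])/d[:,2])[:,None]
def blobs(m,mn=25):
    cs,_=cv2.findContours(m.astype(np.uint8),cv2.RETR_EXTERNAL,cv2.CHAIN_APPROX_NONE)
    return sorted([c for c in cs if cv2.contourArea(c)>mn],key=cv2.contourArea,reverse=True)
def cen(c):
    M=cv2.moments(c);return np.array([M["m10"],M["m01"]])/M["m00"]
E
python3 - <<'E'
from h import *
np.set_printoptions(precision=4,suppress=True)
c=np.load("top0.npz");im=c["img"];hsv=cv2.cvtColor(im,cv2.COLOR_RGB2HSV);H,S,V=cv2.split(hsv)
ranges={"orange":(5,18,150,120),"blue":(100,118,130,70),"red":(172,180,120,80),"purple":(125,160,80,50),"turq":(82,96,100,60)}
for n,(a,b,s,v) in ranges.items():
    for k in blobs((H>=a)&(H<=b)&(S>=s)&(V>=v)):
        u=cen(k)
        if 90<u[0]<520 and 140<u[1]<360: print(n,u,cv2.contourArea(k),"z.009",ray(c,u,.009)[0][:2],"z.025",ray(c,u,.025)[0][:2], cv2.minAreaRect(k)[1:])
# whole bottle silhouettes by brightness/colour
for n,(x0,x1,y0,y1) in {"amber":(335,400,230,285),"clear":(172,232,222,272),"tray":(222,395,160,222)}.items():
    m=np.zeros(H.shape,bool);sub=(V>85)|((S>90)&(V>60)) ;m[y0:y1,x0:x1]=sub[y0:y1,x0:x1]
    k=blobs(m)[0];rc=cv2.minAreaRect(k);print(n,rc,ray(c,cv2.boxPoints(rc),.025 if n!="tray" else .016)[:,:2])
a=cv2.resize(im[220:285,335:430],None,fx=4,fy=4,interpolation=cv2.INTER_CUBIC)
b=cv2.resize(im[220:285,170:265],None,fx=4,fy=4,interpolation=cv2.INTER_CUBIC)
cv2.imwrite("pics/crop0.png",np.hstack([a,b])[:,:,::-1])
E
```

```text
orange [288.7075 193.2475] 829.5 z.009 [0.6201 0.0028] z.025 [0.6159 0.002 ] ((32.0, 33.0), 90.0)
orange [360.0578 261.9843] 340.5 z.009 [ 0.4372 -0.1884] z.025 [ 0.4354 -0.1867] ((18.600000381469727, 29.000001907348633), 53.13010025024414)
orange [382.158  245.6308] 125.5 z.009 [ 0.4814 -0.247 ] z.025 [ 0.479  -0.2445] ((18.399999618530273, 7.800000190734863), 53.13010025024414)
orange [410.6071 330.7483] 98.0 z.009 [ 0.2613 -0.3179] z.025 [ 0.2619 -0.3145] ((13.575282096862793, 8.590007781982422), 4.39870548248291)
blue [443.1645 196.6233] 1374.5 z.009 [ 0.6172 -0.4132] z.025 [ 0.613  -0.4085] ((27.441234588623047, 55.61521911621094), 81.57302856445312)
blue [366.8367 190.113 ] 821.5 z.009 [ 0.6321 -0.2073] z.025 [ 0.6277 -0.2053] ((32.52690887451172, 31.819805145263672), 45.0)
blue [214.2952 291.9733] 87.5 z.009 [0.3542 0.1895] z.025 [0.3535 0.1861] ((8.356289863586426, 12.62728214263916), 21.801410675048828)
blue [185.4535 256.7791] 86.0 z.009 [0.4448 0.269 ] z.025 [0.4429 0.2646] ((12.75810432434082, 8.320502281188965), 56.30992889404297)
purple [411.3159 304.3446] 766.5 z.009 [ 0.3286 -0.3212] z.025 [ 0.3282 -0.3177] ((40.0, 23.0), 90.0)
turq [236.0417 301.0091] 584.0 z.009 [0.3317 0.1325] z.025 [0.3313 0.1299] ((36.39628601074219, 18.94092559814453), 21.801410675048828)
amber ((366.6200256347656, 257.6600036621094), (20.60000228881836, 48.60000228881836), 53.13010025024414) [[ 0.4295 -0.1373]
 [ 0.5075 -0.2388]
 [ 0.4644 -0.2707]
 [ 0.3873 -0.1693]]
clear ((200.15382385253906, 247.2307586669922), (21.63330841064453, 44.376014709472656), 56.3099365234375) [[0.4588 0.2906]
 [0.5249 0.1986]
 [0.4779 0.1653]
 [0.4126 0.2571]]
tray ((308.3541259765625, 191.18621826171875), (46.069759368896484, 162.13768005371094), 88.26429748535156) [[ 0.6782  0.1703]
 [ 0.6991 -0.2659]
 [ 0.5718 -0.268 ]
 [ 0.5521  0.1612]]
```

View pics/crop0.png

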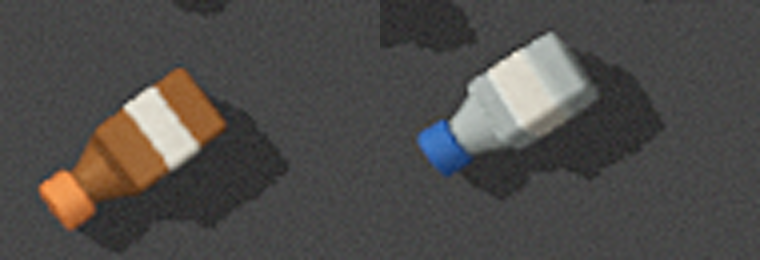

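The crop confirms both targets. The left one is brown glass with an orange cap and label, cap at about (352,270) and base edge (380,237)-(391,251). The right one is grey-clear with a blue cap and label, cap at about (186,257) and base edge (213,228)-(224,244). The purple and turquoise bottles don't match. Next I compute their poses and the first move.

```bash
cat >> h.py <<'E'
from scipy.spatial.transform import Rotation as Ro
from scipy.linalg import expm,logm
np.set_printoptions(precision=4,suppress=True)
def T(p,R):
    M=np.eye(4);M[:3,:3]=R;M[:3,3]=p;return M
def cur(s): w,x,y,z=s["tool_rot"];return T(s["ee_pos"],Ro.from_quat([x,y,z,w]).as_matrix())
def tool(xdir,tilt):
    """tool x along horizontal xdir, then tool leaning: z = down*cos + (-xdir)*sin"""
    u=np.array([xdir[0],xdir[1],0]);u/=np.linalg.norm(u);d=np.array([0,0,-1.])
    z=np.cos(tilt)*d-np.sin(tilt)*u;x=np.cos(tilt)*u+np.sin(tilt)*d
    return np.c_[x,np.cross(z,x),z]
def row(D): return np.r_[D[:3,3]*1e3,Ro.from_matrix(D[:3,:3]).as_rotvec()]
def step(A,B,n):
    D=np.linalg.inv(A)@B;return row(np.real(expm(logm(D)/n)))
E
python3 - <<'E'
from h import *
from plant import r
c=np.load("top0.npz")
for n,cap,b,zt in(("amber",(351.8,270),[(380.3,237),(391.5,251)],.05),("clear",(185.8,256.8),[(213.3,228.3),(224.5,243.8)],.046)):
    C=ray(c,cap,zt/2+.008)[0];B=ray(c,b,zt);bm=B.mean(0);u=C-bm;u[2]=0
    print(n,"cap",C,"base",bm,"w",np.linalg.norm(B[0]-B[1]),"cap-ctr to base",np.linalg.norm(u),"dir deg",np.degrees(np.arctan2(u[1],u[0])),"perp deg",np.degrees(np.arctan2(*(B[1]-B[0])[[1,0]])))
for n,u,z in(("vial",(282,279),.054),("beaker",(284,239),.05),("jar",(246,184),.088),("tall",(331,177),.145)): print(n,ray(c,u,z)[0])
A=cur(r.state());u=np.array([np.cos(np.radians(129)),np.sin(np.radians(129))])
print(step(A,T([.43,-.17,.30],tool(u,0)),22))
E
```

```text
amber cap [ 0.4135 -0.1645  0.033 ] base [ 0.4797 -0.2502  0.05  ] w 0.045581208897780265 cap-ctr to base 0.10821735870671759 dir deg 127.66450191855917 perp deg -141.71380900144342
clear cap [0.4422 0.262  0.031 ] base [0.4949 0.1767 0.046 ] w 0.050021271834493106 cap-ctr to base 0.10030877153094472 dir deg 121.73057436344992 perp deg -142.63186747848428
vial [0.3867 0.0124 0.054 ]
beaker [0.4889 0.01   0.05  ]
jar [0.6213 0.1062 0.088 ]
tall [ 0.6255 -0.1048  0.145 ]
[-27.5163 -20.7153  -5.2622  -0.0001   0.       0.0247]
```

```bash
cat > st.sh <<'E'
python3 - <<'E'
from plant import r;import json
s=r.state();d={k:(v.tolist() if hasattr(v,'tolist') else v) for k,v in s.items()};open('log.jsonl','a').write(json.dumps(d)+'\n')
E
E
chmod +x st.sh; ./st.sh
python3 -m crank '[-20,-20,-15,0,0,0, -27,-21,-10,0,0,0.025, -27,-21,-10,0,0,0.025, -27,-21,-10,0,0,0.025, -27,-21,-10,0,0,0.025]'; ./st.sh
python3 -m crank '[-27.5,-21,-5,0,0,0.025, -27.5,-21,-5,0,0,0.025, -27.5,-21,-5,0,0,0.025, -27.5,-21,-5,0,0,0.025, -27.5,-21,-5,0,0,0.025, -27.5,-21,-5,0,0,0.025, -27.5,-21,-5,0,0,0.025]'; ./st.sh
python3 -m crank '[-27.5,-21,-2,0,0,0.025, -27.5,-21,-2,0,0,0.025, -27.5,-21,-2,0,0,0.025, -27.5,-21,-2,0,0,0.025, -27.5,-21,-2,0,0,0.025, -27.5,-21,-2,0,0,0.025, -27.5,-21,-2,0,0,0.025, -27.5,-21,-2,0,0,0.025, -27.5,-21,-2,0,0,0.025, -27.5,-21,-2,0,0,0.025]'; ./st.sh
```

```text
time_s: 0.57
ee_pos: [0.2759, 0.3956, 0.2398]
tool_rot: [-0.0, 0.221, 0.975, -0.0]
contact_force: [0.7, -1.1, -0.4]
gripper_width: 0.0939
grip_force: 0.0
time_s: 1.15
ee_pos: [0.3695, 0.1725, 0.2748]
tool_rot: [0.0, 0.306, 0.952, -0.0]
contact_force: [0.6, -0.1, -1.7]
gripper_width: 0.094
grip_force: 0.0
time_s: 1.98
ee_pos: [0.4327, -0.1668, 0.2946]
tool_rot: [-0.0, 0.422, 0.906, 0.0]
contact_force: [0.8, 0.4, -0.4]
gripper_width: 0.094
grip_force: 0.0
```

```bash
cat >> h.py <<'E'
def wrist(r,name):
    A=cur(r.state());c=dict(r.camera("wrist"));c["world_from_camera"]=A@c["hand_eye"];np.savez(name+".npz",**c);cv2.imwrite(f"pics/{name}.png",c["img"][:,:,::-1]);return c
E
python3 - <<'E'
from h import *
from plant import r
wrist(r,"w1")
E
```

```text
(no output)
```

View pics/w1.png

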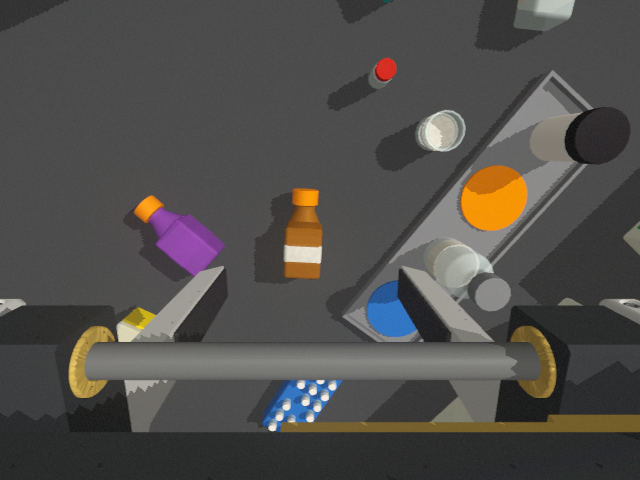

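Wrist view: amber lies nearly along the image columns, cap at about (305,197), body x 284–322, base edge at row 278. The orange pad is at (494,198). Now I extract edges with masks and compute the grasp.

Run:
```python
from h import *
from plant import r
c=dict(np.load("w1.npz"));im=c["img"];H,S,V=cv2.split(cv2.cvtColor(im,cv2.COLOR_RGB2HSV))
m=np.zeros(H.shape,bool);m[180:290,270:340]=(((S>130)&(H<20)&(V>60))|(V>140))[180:290,270:340]
k=blobs(m)[0];ys=k[:,0,1];xs=k[:,0,0]
L=[];Rr=[]
for y in range(236,272): q=xs[ys==y];L.append((q.min(),y));Rr.append((q.max()+1,y))
print("rows",ys.min(),ys.max())
Lw=ray(c,L,.05);Rw=ray(c,Rr,.05);bl=ys.max()+1
def fit(P): v=np.linalg.svd(P-P.mean(0))[2][0];return np.degrees(np.arctan2(v[1],v[0]))%180
print("dirs",fit(Lw),fit(Rw),"width",np.linalg.norm((Lw-Rw)[:,:2],axis=1).mean())
mid=(Lw+Rw)/2;base=ray(c,((L[-1][0]+Rr[-1][0])/2,bl),.05)[0];cp=ray(c,((xs[ys==197].min()+xs[ys==197].max()+1)/2,197),.042)[0]
print("mid dir",fit(mid),"base",base,"cap",cp,np.degrees(np.arctan2(*(cp-base)[[1,0]])))
mo=(H>5)&(H<18)&(S>150)&(V>120);mo[:,:400]=0;e=cen(blobs(mo)[0]);print("orange",e,ray(c,e,.009))
```

```text
rows 188 278
dirs 126.7117474620241 126.8163653131181 width 0.049377027450480754
mid dir 126.76705101012195 base [ 0.4844 -0.2481  0.05  ] cap [ 0.4173 -0.1601  0.042 ] 127.35076253702447
orange [490.4514 180.2791] [[0.601 0.019 0.009]]
```

Run:
```python
from h import *
from plant import r
A=cur(r.state());a=np.radians(127);u=np.array([np.cos(a),np.sin(a),0]);R=tool(u,np.radians(30))
g=np.array([.483,-.2487,0])+.045*u;g[2]=.028;t=g+.019*R[:,2];pre=t-.12*R[:,2]
print(t,pre,step(A,T(pre,R),9),A[:3,3]);
```

```text
[ 0.4616 -0.2203  0.0115] [ 0.4255 -0.1724  0.1155] [ 5.2267 -0.5032 19.4477  0.001  -0.0577  0.0052] [ 0.433  -0.1728  0.2946]
```

```bash
./st.sh
python3 -m crank '[5.2,-0.5,19.4,0,-0.058,0.005, 5.2,-0.5,19.4,0,-0.058,0.005, 5.2,-0.5,19.4,0,-0.058,0.005, 5.2,-0.5,19.4,0,-0.058,0.005, 5.2,-0.5,19.4,0,-0.058,0.005, 5.2,-0.5,19.4,0,-0.058,0.005, 5.2,-0.5,19.4,0,-0.058,0.005, 5.2,-0.5,19.4,0,-0.058,0.005, 5.2,-0.5,19.4,0,-0.058,0.005, 0,0,0,0,0,0]' 94; ./st.sh
python3 - <<'E'
from h import *
from plant import r
import json
from scipy.optimize import least_squares
A=cur(r.state());a=np.radians(127);u=np.array([np.cos(a),np.sin(a),0]);R=tool(u,np.radians(30))
g=np.array([.483,-.2487,0])+.045*u;g[2]=.028;t=g+.019*R[:,2]
print(A[:3,3],step(A,T(t,R),8))
S=[json.loads(l) for l in open("log.jsonl")]
for s in S: print(np.array(s["joint_pos"]))
E
cat > fk.py <<'E'
from h import *
def Rz(a):return Ro.from_euler("z",a).as_matrix()
def Ry(a):return Ro.from_euler("y",a).as_matrix()
def fk(q,p):
    d1,a1,a2,a3,d4,d6=p;e=np.array
    R=Rz(q[0]);x=R@e([a1,0,d1]);R=R@Ry(q[1]);x=x+R@e([0,0,a2]);R=R@Ry(q[2]);x=x+R@e([a3,0,d4]);R=R@Rz(q[3])@Ry(q[4])@Rz(q[5]);x=x+R@e([0,0,d6]);return T(x,R)
E
python3 - <<'E'
from fk import *
import json
from scipy.optimize import least_squares
S=[json.loads(l) for l in open("log.jsonl")]
M=[cur({k:np.array(v) for k,v in s.items()}) for s in S]
f=least_squares(lambda p:np.concatenate([fk(s["joint_pos"],p)[:3,3]-m[:3,3] for s,m in zip(S,M)]+[(np.array(p)-[.35,0,.4,0,.4,.25])*1e-3]),[.35,0,.4,0,.4,.25])
print(f.x,np.abs(f.fun[:-6]).max())
for s,m in zip(S,M): print(np.linalg.norm(fk(s["joint_pos"],f.x)[:3,3]-m[:3,3]), Ro.from_matrix(fk(s["joint_pos"],f.x)[:3,:3].T@m[:3,:3]).as_rotvec())
E
```

```text
time_s: 2.87
ee_pos: [0.4197, -0.1603, 0.1087]
tool_rot: [0.228, 0.427, 0.868, -0.109]
contact_force: [-1.4, 0.6, -1.1]
gripper_width: 0.0941
grip_force: 0.0
[ 0.4197 -0.1603  0.1087] [-1.9549 -0.4265 15.0726  0.0012 -0.0016  0.0011]
[ 1.0745  0.2073  1.5426 -0.      1.3935 -0.1505]
[ 0.7822 -0.0336  1.6872 -0.0002  1.4886 -0.3422]
[ 0.2238 -0.2263  1.7864 -0.      1.5814 -0.7252]
[-0.555  -0.1026  1.6417  0.0002  1.6028 -1.2535]
[-0.562  -0.0984  1.6378 -0.0047  1.5997 -1.2547]
[-0.3482 -0.2503  2.2627 -0.3999  0.7256 -0.7583]
[-0.1073  0.1023  0.3306 -0.1195  0.3833  0.065 ] 0.08144846522567692
0.08780500782069424 [-0.      0.      1.5708]
0.08675701470928462 [-0.     -0.      1.5708]
0.08699386582662397 [-0.     -0.      1.5708]
0.08685555705408345 [-0.     -0.      1.5708]
0.08554273220460867 [-0.     -0.      1.5708]
0.01309167138943915 [-0.     -0.      1.5708]
```

```bash
cat > fk.py <<'E'
from h import *
def Rz(a):return Ro.from_euler("z",a).as_matrix()
def Ry(a):return Ro.from_euler("y",a).as_matrix()
def fk(q,p):
    d1,a1,a2,a3,d4,d6,b1,b2=p;e=np.array
    R=Rz(q[0]);x=R@e([a1,b1,d1]);R=R@Ry(q[1]);x=x+R@e([0,0,a2]);R=R@Ry(q[2]);x=x+R@e([a3,0,d4]);R=R@Rz(q[3]);x=x+R@e([0,b2,0]);R=R@Ry(q[4])@Rz(q[5]);x=x+R@e([0,0,d6]);return T(x,R@Rz(np.pi/2))
def fitfk():
    import json
    from scipy.optimize import least_squares
    S=[json.loads(l) for l in open("log.jsonl")]
    M=[cur({k:np.array(v) for k,v in s.items()}) for s in S]
    p0=np.array([.35,0,.4,0,.4,.25,.05,.0])
    f=least_squares(lambda p:np.concatenate([fk(s["joint_pos"],p)[:3,3]-m[:3,3] for s,m in zip(S,M)]+[(p-p0)*1e-3]),p0)
    return f.x,np.abs(f.fun[:-8]).max()
E
python3 -m crank '[-2,-0.4,15,0,-0.002,0, -2,-0.4,15,0,-0.002,0, -2,-0.4,15,0,-0.002,0, -2,-0.4,15,0,-0.002,0, -2,-0.4,15,0,-0.002,0]' ; ./st.sh
python3 - <<'E'
from fk import *
from plant import r
print(fitfk())
A=cur(r.state());a=np.radians(127);u=np.array([np.cos(a),np.sin(a),0]);R=tool(u,np.radians(30))
g=np.array([.483,-.2487,0])+.045*u;g[2]=.028;t=g+.019*R[:,2]
print(A[:3,3],t,step(A,T(t,R),1))
E
```

```text
time_s: 3.28
ee_pos: [0.4551, -0.2024, 0.0574]
tool_rot: [0.239, 0.427, 0.865, -0.111]
contact_force: [-0.6, -0.2, 0.1]
gripper_width: 0.0943
grip_force: 0.0
(array([0.2827, 0.    , 0.455 , 0.0941, 0.4996, 0.3625, 0.0862, 0.    ]), np.float64(7.697965773711957e-07))
[ 0.4551 -0.2024  0.0574] [ 0.4616 -0.2203  0.0115] [ 7.5786 -6.3997 48.6774  0.0159  0.0095  0.0035]
```

```bash
python3 -m crank '[0,0,0,0,0,0, 0,0,0,0,0,0]' ; ./st.sh
python3 - <<'E'
from fk import *
from plant import r
s=r.state();A=cur(s);a=np.radians(127);u=np.array([np.cos(a),np.sin(a),0]);R=tool(u,np.radians(30))
g=np.array([.483,-.2487,0])+.045*u;g[2]=.028;t=g+.019*R[:,2]
print(A[:3,3],t,step(A,T(t,R),1),s["joint_pos"])
E
```

```text
time_s: 3.45
ee_pos: [0.4538, -0.2018, 0.0567]
tool_rot: [0.238, 0.427, 0.865, -0.111]
contact_force: [-0.7, 0.5, 0.0]
gripper_width: 0.0936
grip_force: 0.0
[ 0.4538 -0.2018  0.0567] [ 0.4616 -0.2203  0.0115] [ 6.013  -5.6344 48.7344  0.0145  0.0073  0.0033] [-0.4235 -0.0384  2.2327 -0.4859  0.5166 -0.7034]
```

```bash
python3 -m crank '[1.5,-1.5,12,0.0035,0.002,0, 1.5,-1.5,12,0.0035,0.002,0, 1.5,-1.5,12,0.0035,0.002,0, 1.5,-1.5,12,0.0035,0.002,0, 0,0,0,0,0,0, 0,0,0,0,0,0]' ; ./st.sh
python3 - <<'E'
from fk import *
from plant import r
s=r.state();A=cur(s);a=np.radians(127);u=np.array([np.cos(a),np.sin(a),0]);R=tool(u,np.radians(30))
g=np.array([.483,-.2487,0])+.045*u;g[2]=.028;t=g+.019*R[:,2]
print(A[:3,3],t,step(A,T(t,R),1),s["joint_pos"])
E
```

```text
time_s: 3.95
ee_pos: [0.461, -0.2199, 0.0126]
tool_rot: [0.232, 0.429, 0.865, -0.115]
contact_force: [0.5, 0.4, -1.0]
gripper_width: 0.0941
grip_force: 0.0
[ 0.461  -0.2199  0.0126] [ 0.4616 -0.2203  0.0115] [-0.1668  0.2138  1.2693  0.0014  0.0007  0.0038] [-0.4532  0.1029  2.2162 -0.6002  0.4122 -0.5986]
```

```bash
python3 -m crank '[0,0,0,0,0,0, 0,0,0,0,0,0, 0,0,0,0,0,0, 0,0,0,0,0,0, 0,0,0,0,0,0, 0,0,0,0,0,0]' 40; ./st.sh
cat >> fk.py <<'E'
P=fitfk()[0]
lo=np.array([-2.73,-.86,.23,-1.11,.08,-2.82])+.03;hi=np.array([2.73,2.22,2.46,4.25,2.63,2.82])-.03
def ik(G,seed):
    from scipy.optimize import least_squares
    def f(q):
        M=fk(q,P);return np.r_[(M[:3,3]-G[:3,3])*5,Ro.from_matrix(M[:3,:3].T@G[:3,:3]).as_rotvec()]
    s=least_squares(f,np.clip(seed,lo+1e-3,hi-1e-3),bounds=(lo,hi));return s.x,np.abs(s.fun).max()
def bottle_pose(pad,phi,zb,Tb):
    """TCP pose putting bottle (Tb: bottle in tool) upright, base at pad,zb; phi azimuth of tool z"""
    # bottle frame in tool: z axis=b, origin
    b=Tb[:3,2];x=np.cross([0,1,0],b)  # tool fwd-ish axis perp to b
    Rt=np.c_[x,np.cross(b,x),b]       # tool-frame triad
    h=np.array([np.cos(phi),np.sin(phi),0]);sg=np.sign(x[2]);X=h*sg
    Rw=np.c_[X,np.cross([0,0,1],X),[0,0,1]]
    R=Rw@Rt.T;return T(np.array([*pad,zb])-R@Tb[:3,3],R)
E
python3 - <<'E'
from fk import *
from plant import r
s=r.state();A=cur(s);a=np.radians(127);u=np.array([np.cos(a),np.sin(a),0])
base=np.array([.483,-.2487,.025]);b=A[:3,:3].T@u;o=np.linalg.inv(A)@np.r_[base,1]
print("width",s["gripper_width"],"b",b,"o",o[:3],A[:3,3])
b[1]=0;b/=np.linalg.norm(b);Tb=np.eye(4);Tb[:3,2]=b;Tb[:3,3]=[o[0],0,o[2]];np.save("Tb1.npy",Tb)
for phi in(-.4,-.2,0,.2,.4):
  for zb in(.013,.11):
    G=bottle_pose([.620,.0028],phi,zb,Tb)
    best=min((ik(G,[sd,q2,2.,q4,.8,q6]) for sd in(0,) for q2 in(0,.5) for q4 in(2.5,3.1,3.8) for q6 in(-1.5,-.8,-2.2)),key=lambda z:z[1])
    print(phi,zb,best,G[:3,3])
E
```

```text
time_s: 4.45
ee_pos: [0.4607, -0.2196, 0.0119]
tool_rot: [0.232, 0.429, 0.865, -0.115]
contact_force: [-0.6, -0.1, -0.8]
gripper_width: 0.0576
grip_force: 0.0
width 0.05757952198201032 b [ 0.8657  0.0043 -0.5005] o [-0.0382  0.0001  0.007 ] [ 0.4607 -0.2196  0.0119]
-0.4 0.013 (array([ 0.0969,  0.381 ,  2.2046,  3.9653,  0.5975, -2.0345]), np.float64(3.2742905609062234e-16)) [ 0.632  -0.0023  0.0496]
-0.4 0.11 (array([ 0.0776,  0.1121,  2.2296,  4.22  ,  0.4492, -2.3627]), np.float64(0.02289776922837909)) [ 0.632  -0.0023  0.1466]
-0.2 0.013 (array([-0.0732,  0.3425,  2.2784,  3.3588,  0.5328, -1.6949]), np.float64(5.551115123125783e-16)) [0.6328 0.0002 0.0496]
-0.2 0.11 (array([-0.0732,  0.0399,  2.2805,  3.6054,  0.2471, -1.9587]), np.float64(5.551115123125783e-16)) [0.6328 0.0002 0.1466]
0 0.013 (array([-0.2646,  0.3283,  2.3057,  2.7063,  0.5669, -1.3317]), np.float64(2.0816681711721685e-16)) [0.6331 0.0028 0.0496]
0 0.11 (array([-0.2646,  0.0136,  2.3078,  2.3041,  0.3097, -0.8924]), np.float64(8.326672684688674e-16)) [0.6331 0.0028 0.1466]
0.2 0.013 (array([-0.4376,  0.3413,  2.2807,  2.1745,  0.6764, -1.0791]), np.float64(5.551115123125783e-16)) [0.6328 0.0054 0.0496]
0.2 0.11 (array([-0.4376,  0.0377,  2.2828,  1.7769,  0.5544, -0.5962]), np.float64(7.771561172376096e-15)) [0.6328 0.0054 0.1466]
0.4 0.013 (array([-0.5626,  0.3788,  2.2088,  1.7888,  0.815 , -0.9357]), np.float64(5.467006715528782e-16)) [0.632  0.0079 0.0496]
0.4 0.11 (array([-0.5626,  0.1029,  2.2108,  1.5229,  0.7914, -0.5552]), np.float64(5.551115123125783e-16)) [0.632  0.0079 0.1466]
```

```bash
python3 -m crank '[0,0,0,0,0,0, 0,0,0,0,0,0, 0,0,0,0,0,0, 0,0,0,0,0,0, 0,0,0,0,0,0]' 40|tail -2; ./st.sh
python3 - <<'E'
from fk import *
from plant import r
s=r.state();A=cur(s);print(A[:3,3])
Tb=np.load("Tb1.npy");B=A.copy();B[2,3]+=.20
q0,e=ik(B,s["joint_pos"]);print("lift",q0,e)
for phi in(.2,.3,.4):
  for zb in(.16,.2):
    G=bottle_pose([.620,.0028],phi,zb,Tb);print(phi,zb,ik(G,[-.4376,.0377,2.28,1.777,.554,-.6]))
E
```

```text
gripper_width: 0.0498
grip_force: 30.0
[ 0.4605 -0.2197  0.0118]
lift [-0.4534 -0.2686  2.0484 -0.291   0.907  -0.9765] 2.220446049250313e-15
0.2 0.16 (array([-0.4376, -0.0938,  2.2587,  1.5217,  0.5421, -0.2978]), np.float64(9.954360142503388e-12))
0.2 0.2 (array([-0.4376, -0.1827,  2.2282,  1.3289,  0.5595, -0.0718]), np.float64(7.091549569793187e-14))
0.3 0.16 (array([-0.5069, -0.0606,  2.2288,  1.4483,  0.6814, -0.3242]), np.float64(9.753229828819773e-14))
0.3 0.2 (array([-0.5069, -0.147 ,  2.1992,  1.3108,  0.7035, -0.1458]), np.float64(4.1239123227398977e-10))
0.4 0.16 (array([-0.5626, -0.0183,  2.1886,  1.3842,  0.8082, -0.3565]), np.float64(7.05546732149287e-13))
0.4 0.2 (array([-0.5626, -0.1016,  2.1602,  1.2831,  0.8345, -0.2082]), np.float64(1.9777319790240974e-09))
```

```bash
python3 -m crank '[-5,0,-8.7,0,0,0, -12.5,0,-21.6,0,0,0, -12.5,0,-21.6,0,0,0, -12.5,0,-21.6,0,0,0, -12.5,0,-21.6,0,0,0, -12.5,0,-21.6,0,0,0, -12.5,0,-21.6,0,0,0, -12.5,0,-21.6,0,0,0, -5,0,-9,0,0,0, 0,0,0,0,0,0]'; ./st.sh
cat >> fk.py <<'E'
def plan(q0,q1,n,Tb,L):
    """joint-space plan -> rounded tool rows; checks lowest bottle / gripper-body point"""
    C=fk(q0,P);out=[];w=.025
    for i in range(1,n+1):
        G=fk(q0+(q1-q0)*i/n,P);D=row(np.linalg.inv(C)@G);D=np.r_[D[:3].round(0),D[3:].round(2)];out.append(D)
        C=C@T(D[:3]/1e3,Ro.from_rotvec(D[3:]).as_matrix())
        W=C@Tb;pts=np.array([[x,y,z,1] for x in(-w,w) for y in(-w,w) for z in(0,L)])@W.T
        bd=np.array([[x,y,z,1] for x in(-.0375,.0375) for y in(-.0885,.0885) for z in(-.097,-.25)])@C.T
        if i%3==0 or i==n: print(i,C[:3,3],"base",W[:3,3],"up",W[2,2].round(3),"minz",pts[:,2].min().round(3),bd[:,2].min().round(3))
    print("max rot",max(np.linalg.norm(d[3:]) for d in out),"max mm",max(np.linalg.norm(d[:3]) for d in out))
    for k in range(0,n,10): print("["+", ".join(",".join(f"{v:g}" for v in d+0.) for d in out[k:k+10])+"]")
E
python3 - <<'E'
from fk import *
from plant import r
s=r.state();Tb=np.load("Tb1.npy")
G=bottle_pose([.620,.0028],.1,.19,Tb)
q1,e=ik(G,[-.38,-.18,2.25,1.6,.5,-.3]);print(s["joint_pos"],q1,e);plan(s["joint_pos"],q1,26,Tb,.12)
E
```

```text
time_s: 5.7
ee_pos: [0.4625, -0.2203, 0.2099]
tool_rot: [0.235, 0.429, 0.865, -0.115]
contact_force: [0.8, 0.3, -1.7]
gripper_width: 0.0501
grip_force: 30.0
[-0.453  -0.2651  2.0517 -0.2938  0.8948 -0.9716] [-0.3558 -0.1843  2.2547  1.3969  0.3973 -0.0524] 7.088113949949015e-11
3 [ 0.4912 -0.1662  0.1897] base [ 0.5079 -0.2     0.1995] up 0.08 minz 0.183 0.239
6 [ 0.5184 -0.1161  0.1796] base [ 0.5297 -0.1531  0.1835] up 0.208 minz 0.166 0.217
9 [ 0.5444 -0.0728  0.1788] base [ 0.55   -0.1112  0.1759] up 0.35 minz 0.16 0.208
12 [ 0.568  -0.0381  0.1852] base [ 0.5682 -0.0753  0.1741] up 0.517 minz 0.155 0.201
15 [ 0.5892 -0.0117  0.195 ] base [ 0.5845 -0.0453  0.176 ] up 0.674 minz 0.152 0.198
18 [0.6058 0.0041 0.206 ] base [ 0.5969 -0.0231  0.1797] up 0.818 minz 0.153 0.203
21 [0.6203 0.0104 0.2171] base [ 0.6088 -0.0082  0.185 ] up 0.926 minz 0.158 0.215
24 [0.6292 0.0085 0.2242] base [0.6161 0.     0.1886] up 0.988 minz 0.164 0.231
26 [0.6333 0.0045 0.2263] base [0.6202 0.0031 0.1897] up 1.0 minz 0.168 0.242
max rot 0.10392304845413264 max mm 22.67156809750927
[12,19,3,-0.05,0.02,0.07, 12,17,2,-0.05,0.03,0.07, 12,17,3,-0.04,0.02,0.08, 13,15,3,-0.04,0.03,0.07, 13,14,3,-0.05,0.03,0.08, 13,13,3,-0.04,0.03,0.08, 13,12,3,-0.03,0.02,0.08, 12,10,3,-0.04,0.03,0.08, 13,10,3,-0.03,0.03,0.08, 12,8,3,-0.03,0.03,0.09]
[12,8,3,-0.03,0.03,0.08, 11,7,2,-0.03,0.03,0.09, 11,5,3,-0.02,0.03,0.08, 10,5,2,-0.03,0.02,0.09, 10,5,3,-0.02,0.03,0.09, 8,3,2,-0.02,0.03,0.09, 8,4,2,-0.02,0.02,0.09, 7,2,2,-0.02,0.02,0.1, 7,3,2,-0.02,0.03,0.09, 5,2,1,-0.01,0.02,0.09]
[5,3,2,-0.02,0.02,0.1, 4,2,1,-0.02,0.02,0.09, 3,2,1,-0.01,0.02,0.1, 2,3,1,-0.02,0.01,0.1, 2,2,1,-0.01,0.02,0.09, 1,3,1,-0.02,0.01,0.1]
```

```bash
python3 -m crank '[12,19,3,-0.05,0.02,0.07, 12,17,2,-0.05,0.03,0.07, 12,17,3,-0.04,0.02,0.08, 13,15,3,-0.04,0.03,0.07, 13,14,3,-0.05,0.03,0.08, 13,13,3,-0.04,0.03,0.08, 13,12,3,-0.03,0.02,0.08, 12,10,3,-0.04,0.03,0.08, 13,10,3,-0.03,0.03,0.08, 12,8,3,-0.03,0.03,0.09]' | head -3
python3 -m crank '[12,8,3,-0.03,0.03,0.08, 11,7,2,-0.03,0.03,0.09, 11,5,3,-0.02,0.03,0.08, 10,5,2,-0.03,0.02,0.09, 10,5,3,-0.02,0.03,0.09, 8,3,2,-0.02,0.03,0.09, 8,4,2,-0.02,0.02,0.09, 7,2,2,-0.02,0.02,0.1, 7,3,2,-0.02,0.03,0.09, 5,2,1,-0.01,0.02,0.09]' | head -3
python3 -m crank '[5,3,2,-0.02,0.02,0.1, 4,2,1,-0.02,0.02,0.09, 3,2,1,-0.01,0.02,0.1, 2,3,1,-0.02,0.01,0.1, 2,2,1,-0.01,0.02,0.09, 1,3,1,-0.02,0.01,0.1, 0,0,0,0,0,0, 0,0,0,0,0,0]'
python3 - <<'E'
from fk import *
from plant import r
s=r.state();A=cur(s);W=A@np.load("Tb1.npy");print(W[:3,2],W[:3,3],s["joint_pos"])
for n in("top","scene"):
    c=r.camera(n);np.savez(n+"1.npz",**c)
a=np.load("top1.npz")["img"][150:280,210:400];b=np.load("scene1.npz")["img"][150:360,190:400]
cv2.imwrite("pics/p1.png",np.hstack([cv2.resize(a,(585,400),interpolation=2)[:,:400],cv2.resize(b,(400,400),interpolation=2)])[:,:,::-1])
E
```

```text
time_s: 6.53
ee_pos: [0.5486, -0.0582, 0.1728]
tool_rot: [0.21, 0.681, 0.67, 0.21]
time_s: 7.37
ee_pos: [0.6114, 0.0111, 0.2058]
tool_rot: [0.077, 0.842, 0.31, 0.434]
time_s: 8.03
ee_pos: [0.63, 0.0057, 0.2192]
tool_rot: [-0.024, 0.868, 0.043, 0.493]
contact_force: [0.1, -0.2, -1.8]
gripper_width: 0.0496
grip_force: 30.0
[0.0131 0.0015 0.9999] [0.6165 0.0044 0.1828] [-0.3488 -0.1796  2.2592  1.3855  0.387  -0.0408]
```

View pics/p1.png

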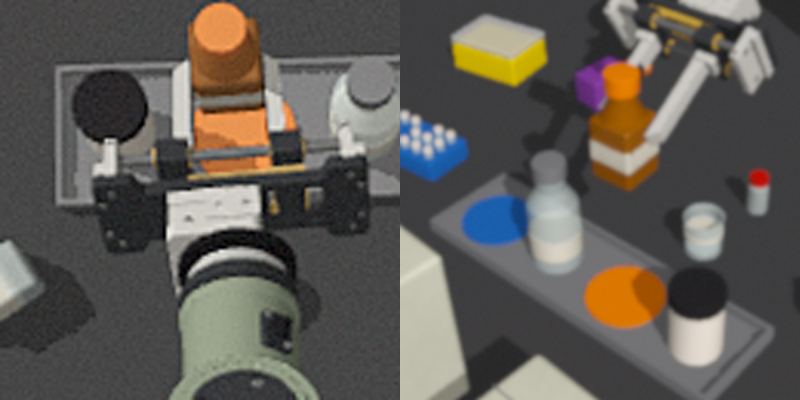

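The bottle hangs upright above the orange pad (scene crop, pad at (625,295)), clear of the neighbours. Lowering it now.

Run:
```python
from fk import *
from plant import r
A=cur(r.state());Tb=np.load("Tb1.npy")
print(step(A,bottle_pose([.620,.0028],.1,.19,Tb),1)); print(step(bottle_pose([.620,.0028],.1,.19,Tb),bottle_pose([.620,.0028],.1,.024,Tb),10))
```

```text
[ 5.8172  1.4079 -1.1639  0.0026  0.0106 -0.0007]
[-14.3714   0.       8.308    0.       0.      -0.    ]
```

```bash
python3 -m crank '[3,0.7,-0.5,0,0.005,0, 3,0.7,-0.5,0,0.005,0, -14.4,0,8.3,0,0,0, -14.4,0,8.3,0,0,0, -14.4,0,8.3,0,0,0, -14.4,0,8.3,0,0,0, -14.4,0,8.3,0,0,0, -14.4,0,8.3,0,0,0, -14.4,0,8.3,0,0,0, -14.4,0,8.3,0,0,0]'
python3 -m crank '[-14.4,0,8.3,0,0,0, -10,0,5.8,0,0,0, 0,0,0,0,0,0, 0,0,0,0,0,0]'
python3 - <<'E'
from fk import *
from plant import r
A=cur(r.state());Tb=np.load("Tb1.npy");W=A@Tb;print(W[:3,2],W[:3,3]);print(step(A,bottle_pose([.620,.0028],.1,.012,Tb),1))
E
```

```text
time_s: 8.97
ee_pos: [0.6347, 0.0031, 0.0953]
tool_rot: [-0.023, 0.864, 0.042, 0.5]
contact_force: [-0.2, -0.0, -1.6]
gripper_width: 0.0498
grip_force: 30.0
time_s: 9.3
ee_pos: [0.6342, 0.0037, 0.0668]
tool_rot: [-0.024, 0.865, 0.041, 0.5]
contact_force: [-0.8, -0.0, -0.1]
gripper_width: 0.0495
grip_force: 30.0
[-0.0009 -0.0006  1.    ] [0.6212 0.0025 0.0301]
[-16.2922  -0.4908   8.0392   0.0033  -0.0009  -0.0024]
```

```bash
python3 -m crank '[-2.6,0,1.5,0,0,0, -2.6,0,1.5,0,0,0, -2.6,0,1.5,0,0,0, -2.6,0,1.5,0,0,0, -2.6,0,1.5,0,0,0, -2.6,0,1.5,0,0,0, 0,0,0,0,0,0, 0,0,0,0,0,0]'
python3 -m crank '[-0.9,0,0.5,0,0,0, -0.9,0,0.5,0,0,0,0,0,0,0,0,0]'
```

```text
time_s: 9.97
ee_pos: [0.6339, 0.0041, 0.0489]
tool_rot: [-0.024, 0.865, 0.042, 0.5]
contact_force: [-0.2, -0.5, -1.0]
gripper_width: 0.0496
grip_force: 30.0
time_s: 10.22
ee_pos: [0.6349, 0.0041, 0.0485]
tool_rot: [-0.024, 0.864, 0.042, 0.502]
contact_force: [-3.7, 0.5, 3.9]
gripper_width: 0.0497
grip_force: 30.0
```

```bash
python3 -m crank '[0,0,0,0,0,0, 0,0,0,0,0,0, 0,0,0,0,0,0, 0,0,0,0,0,0, 0,0,0,0,0,0]' 72
python3 -m crank '[0,0,-5,0,0,0, 0,0,-12,0,0,0, 0,0,-15,0,0,0, 0,0,-20,0,0,0, 0,0,-20,0,0,0, 0,0,-20,0,0,0, 0,0,-20,0,0,0, 0,0,-20,0,0,0, 0,0,-10,0,0,0, 0,0,0,0,0,0]'; ./st.sh
python3 - <<'E'
from fk import *
from plant import r
print(r.state()["joint_pos"])
for n in("top","scene"):
    c=r.camera(n);np.savez(n+"2.npz",**c)
a=np.load("top2.npz")["img"][150:280,210:400];b=np.load("scene2.npz")["img"][150:360,190:400]
cv2.imwrite("pics/p2.png",np.hstack([cv2.resize(a,(585,400),interpolation=2)[:,:400],cv2.resize(b,(400,400),interpolation=2)])[:,:,::-1])
E
```

```text
time_s: 10.63
ee_pos: [0.6341, 0.0041, 0.0471]
tool_rot: [-0.024, 0.865, 0.042, 0.5]
contact_force: [-0.1, -0.3, 0.9]
gripper_width: 0.0716
grip_force: 0.0
time_s: 11.47
ee_pos: [0.5593, -0.0168, 0.1215]
tool_rot: [-0.027, 0.869, 0.045, 0.492]
contact_force: [-0.9, -0.1, 0.3]
gripper_width: 0.0717
grip_force: 0.0
[-0.5422 -0.0741  2.4603  1.8414  0.5683 -0.6874]
```

View pics/p2.png

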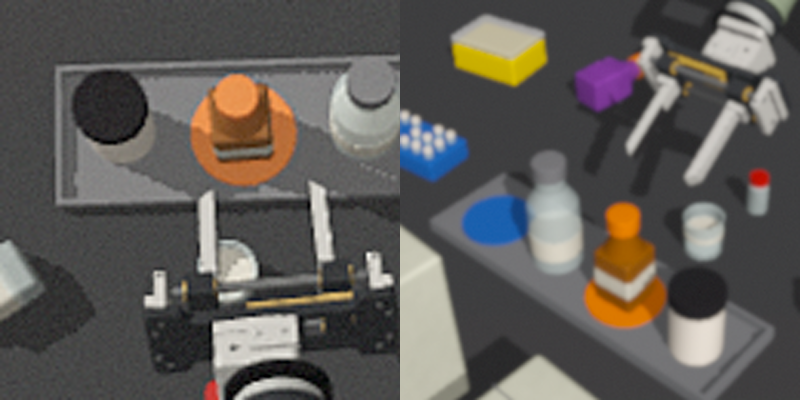

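Amber stands centred on the orange pad with nothing else disturbed. Joint 3 is near its limit, so I plan the way to the clear bottle in joint space.

Run:
```python
from fk import *
from plant import r
q=r.state()["joint_pos"];a=np.radians(124)
for sg in(1,):
 for tl in(0,10,20,30):
  u=np.array([np.cos(a),np.sin(a),0]);R=tool(u,np.radians(tl))
  g=np.array([.495,.177,.025])+.04*u
  for h in(0,.2):
   t=T(g+.019*R[:,2]+[0,0,h],R)
   for q4 in(-1,0,1.5,3):
    for q6 in(-1.5,0,1):
     x,e=ik(t,[.2,0,2,q4,.7,q6])
     if e<1e-4: print("grasp",tl,h,x.round(2))
```

```text
grasp 0 0 [ 0.25  0.31  1.83  0.    1.   -0.34]
grasp 0 0 [ 0.25  0.31  1.83  0.    1.   -0.34]
grasp 0 0 [ 0.25  0.31  1.83 -0.    1.   -0.34]
grasp 0 0 [ 0.25  0.31  1.83 -0.    1.   -0.34]
grasp 0 0 [ 0.25  0.31  1.83  0.    1.   -0.34]
grasp 0 0 [ 0.25  0.31  1.83  0.    1.   -0.34]
grasp 0 0 [ 0.25  0.31  1.83 -0.    1.   -0.34]
grasp 0 0 [ 0.25  0.31  1.83  0.    1.   -0.34]
grasp 0 0 [ 0.25  0.31  1.83 -0.    1.   -0.34]
grasp 0 0 [ 0.25  0.31  1.83  0.    1.   -0.34]
grasp 0 0.2 [ 0.25  0.07  1.66  0.    1.42 -0.34]
grasp 0 0.2 [ 0.25  0.07  1.66 -0.    1.42 -0.34]
grasp 0 0.2 [ 0.25  0.07  1.66  0.    1.42 -0.34]
grasp 0 0.2 [ 0.25  0.07  1.66  0.    1.42 -0.34]
grasp 0 0.2 [ 0.25  0.07  1.66 -0.    1.42 -0.34]
grasp 0 0.2 [ 0.25  0.07  1.66  0.    1.42 -0.34]
grasp 0 0.2 [ 0.25  0.07  1.66 -0.    1.42 -0.34]
grasp 0 0.2 [ 0.25  0.07  1.66  0.    1.42 -0.34]
grasp 0 0.2 [ 0.25  0.07  1.66  0.    1.42 -0.34]
grasp 0 0.2 [ 0.25  0.07  1.66  0.    1.42 -0.34]
grasp 10 0 [ 0.36  0.31  1.85 -0.21  0.96 -0.11]
grasp 10 0 [ 0.36  0.31  1.85 -0.21  0.96 -0.11]
grasp 10 0 [ 0.36  0.3
[... 2179 characters left out ...]
 30 0 [ 0.58  0.39  1.84 -0.63  1.01  0.36]
grasp 30 0 [ 0.58  0.39  1.84 -0.63  1.01  0.36]
grasp 30 0 [ 0.58  0.39  1.84 -0.63  1.01  0.36]
grasp 30 0 [ 0.58  0.39  1.84 -0.63  1.01  0.36]
grasp 30 0.2 [ 0.58  0.1   1.71 -0.54  1.35  0.12]
grasp 30 0.2 [ 0.58  0.1   1.71 -0.54  1.35  0.12]
grasp 30 0.2 [ 0.58  0.1   1.71 -0.54  1.35  0.12]
grasp 30 0.2 [ 0.58  0.1   1.71 -0.54  1.35  0.12]
grasp 30 0.2 [ 0.58  0.1   1.71 -0.54  1.35  0.12]
grasp 30 0.2 [ 0.58  0.1   1.71 -0.54  1.35  0.12]
grasp 30 0.2 [ 0.58  0.1   1.71 -0.54  1.35  0.12]
grasp 30 0.2 [ 0.58  0.1   1.71 -0.54  1.35  0.12]
grasp 30 0.2 [ 0.58  0.1   1.71 -0.54  1.35  0.12]
grasp 30 0.2 [ 0.58  0.1   1.71 -0.54  1.35  0.12]
```

```bash
python3 -m crank '[8.7,0,-5,0,0,0, 17,0,-10,0,0,0, 17,0,-10,0,0,0, 17,0,-10,0,0,0, 17,0,-10,0,0,0, 17,0,-10,0,0,0, 17,0,-10,0,0,0, 0,0,0,0,0,0]'; ./st.sh
python3 - <<'E'
from fk import *
from plant import r
q=r.state()["joint_pos"];print(q)
a=np.radians(124);u=np.array([np.cos(a),np.sin(a),0]);R=tool(u,0);g=np.array([.47,.215,.22])
h,e=ik(T(g,R),[.25,.07,1.66,0,1.4,-.34]);print(h,e)
plan(q,h,24,np.eye(4),0)
E
```

```text
time_s: 12.23
ee_pos: [0.5621, -0.0167, 0.2519]
tool_rot: [-0.028, 0.869, 0.046, 0.493]
contact_force: [-0.1, 0.4, 0.3]
gripper_width: 0.072
grip_force: 0.0
[-0.5381 -0.4476  2.3576  1.1115  0.6153  0.1777]
[ 0.2615  0.0555  1.6378 -0.      1.4483 -0.3319] 9.990876584424019e-11
3 [0.5674 0.0473 0.2493] base [0.5674 0.0473 0.2493] up -0.58 minz 0.226 0.266
6 [0.561  0.1027 0.2422] base [0.561  0.1027 0.2422] up -0.666 minz 0.219 0.263
9 [0.5459 0.1473 0.2334] base [0.5459 0.1473 0.2334] up -0.746 minz 0.212 0.261
12 [0.5264 0.1795 0.2226] base [0.5264 0.1795 0.2226] up -0.827 minz 0.204 0.261
15 [0.5065 0.2006 0.2148] base [0.5065 0.2006 0.2148] up -0.898 minz 0.2 0.267
18 [0.4889 0.2111 0.2111] base [0.4889 0.2111 0.2111] up -0.954 minz 0.201 0.278
21 [0.4764 0.2147 0.2126] base [0.4764 0.2147 0.2126] up -0.987 minz 0.207 0.294
24 [0.4698 0.2154 0.2204] base [0.4698 0.2154 0.2204] up -1.0 minz 0.22 0.317
max rot 0.1044030650891055 max mm 22.759613353482084
[3,-22,5,0.05,-0.03,-0.08, 3,-20,5,0.06,-0.02,-0.08, 3,-20,5,0.05,-0.02,-0.08, 4,-18,5,0.06,-0.03,-0.08, 4,-18,5,0.05,-0.02,-0.08, 4,-17,5,0.05,-0.03,-0.08, 5,-16,4,0.05,-0.02,-0.08, 4,-14,5,0.05,-0.03,-0.08, 5,-14,4,0.05,-0.02,-0.08, 4,-12,4,0.05,-0.03,-0.08]
[5,-12,4,0.05,-0.02,-0.08, 4,-11,4,0.04,-0.03,-0.07, 5,-9,3,0.05,-0.03,-0.08, 4,-9,2,0.04,-0.02,-0.07, 4,-8,3,0.05,-0.03,-0.08, 3,-7,1,0.04,-0.03,-0.07, 4,-6,2,0.04,-0.03,-0.07, 3,-5,0,0.05,-0.03,-0.08, 2,-4,0,0.04,-0.03,-0.07, 3,-4,0,0.04,-0.03,-0.06]
[2,-3,-2,0.04,-0.03,-0.07, 1,-2,-1,0.04,-0.04,-0.07, 2,-2,-3,0.04,-0.03,-0.06, 1,-1,-4,0.04,-0.03,-0.06]
```

```bash
python3 -m crank '[3,-22,5,0.05,-0.03,-0.08, 3,-20,5,0.06,-0.02,-0.08, 3,-20,5,0.05,-0.02,-0.08, 4,-18,5,0.06,-0.03,-0.08, 4,-18,5,0.05,-0.02,-0.08, 4,-17,5,0.05,-0.03,-0.08, 5,-16,4,0.05,-0.02,-0.08, 4,-14,5,0.05,-0.03,-0.08, 5,-14,4,0.05,-0.02,-0.08, 4,-12,4,0.05,-0.03,-0.08]' 94 |head -2
python3 -m crank '[5,-12,4,0.05,-0.02,-0.08, 4,-11,4,0.04,-0.03,-0.07, 5,-9,3,0.05,-0.03,-0.08, 4,-9,2,0.04,-0.02,-0.07, 4,-8,3,0.05,-0.03,-0.08, 3,-7,1,0.04,-0.03,-0.07, 4,-6,2,0.04,-0.03,-0.07, 3,-5,0,0.05,-0.03,-0.08, 2,-4,0,0.04,-0.03,-0.07, 3,-4,0,0.04,-0.03,-0.06]'|head -2
python3 -m crank '[2,-3,-2,0.04,-0.03,-0.07, 1,-2,-1,0.04,-0.04,-0.07, 2,-2,-3,0.04,-0.03,-0.06, 1,-1,-4,0.04,-0.03,-0.06, 0,0,0,0,0,0, 0,0,0,0,0,0]'
./st.sh
python3 - <<'E'
from h import *
from plant import r
c=wrist(r,"w2")
E
```

```text
time_s: 13.07
ee_pos: [0.5365, 0.1609, 0.2228]
time_s: 13.9
ee_pos: [0.4765, 0.2158, 0.2045]
time_s: 14.4
ee_pos: [0.467, 0.2172, 0.2148]
tool_rot: [-0.008, 0.469, 0.883, 0.0]
contact_force: [0.3, 0.6, -0.5]
gripper_width: 0.094
grip_force: 0.0
```

View pics/w2.png

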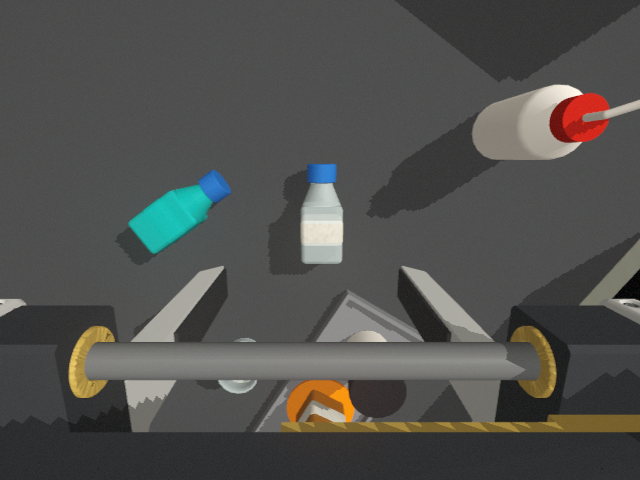

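Wrist view 2: the clear bottle has its cap at (321,172), body x 301–343 and base edge at row ~263. The turquoise decoy is at (180,213) and the wash bottle at (540,120). Next I measure it and check clearance to the wash bottle.

Run:
```python
from fk import *
from plant import r
c=dict(np.load("w2.npz"));im=c["img"];H,S,V=cv2.split(cv2.cvtColor(im,cv2.COLOR_RGB2HSV))
m=np.zeros(H.shape,bool);m[160:280,290:355]=((V>100)|((S>120)&(H>95)&(V>70)))[160:280,290:355]
k=blobs(m)[0];ys=k[:,0,1];xs=k[:,0,0];L=[];Rr=[]
for y in range(214,258): q=xs[ys==y];L.append((q.min(),y));Rr.append((q.max()+1,y))
Lw=ray(c,L,.046);Rw=ray(c,Rr,.046)
def fit(P): v=np.linalg.svd(P-P.mean(0))[2][0];return np.degrees(np.arctan2(v[1],v[0]))%180
mid=(Lw+Rw)/2;base=ray(c,((L[-1][0]+Rr[-1][0])/2,ys.max()+1),.046)[0];cp=ray(c,(321.5,172),.039)[0]
print(L[0],L[-1],Rr[0],Rr[-1],ys.min(),ys.max());print(fit(Lw),fit(Rw),fit(mid),np.linalg.norm((Lw-Rw)[:,:2],axis=1).mean(),base,cp,np.degrees(np.arctan2(*(cp-base)[[1,0]])),np.linalg.norm((cp-base)[:2]))
print("wash top",ray(c,(580,118),.131), "wash body top", ray(np.load("top0.npz"),(116,191),.131))
```

```text
(np.int32(301), 214) (np.int32(302), 257) (np.int32(343), 214) (np.int32(343), 257) 164 263
124.95555882939104 124.63436341581755 124.79415214465729 0.0465360503447547 [0.5024 0.1847 0.046 ] [0.4449 0.2669 0.039 ] 125.0006229146827 0.10035168274889238
wash top [[0.5842 0.415  0.131 ]] wash body top [[0.5867 0.4099 0.131 ]]
```

```bash
cat > tgt.py <<'E'
from fk import *
a=np.radians(125);u=np.array([np.cos(a),np.sin(a),0]);R=tool(u,np.radians(30));base=np.array([.5,.1825,0])
g=base+.042*u;g[2]=.027;t=g+.019*R[:,2];GR=T(t,R);PRE=T(t-.1*R[:,2],R)
E
python3 - <<'E'
from tgt import *
from plant import r
A=cur(r.state());print(t,PRE[:3,3],step(A,PRE,8),step(PRE,GR,8))
E
```

```text
[0.4814 0.2091 0.0105] [0.4527 0.2501 0.0971] [ 7.68    0.9376 13.5498 -0.0014 -0.0672 -0.0018] [-0.   0.  12.5  0.   0.   0. ]
```

```bash
python3 -m crank '[7.7,0.9,13.5,0,-0.067,0, 7.7,0.9,13.5,0,-0.067,0, 7.7,0.9,13.5,0,-0.067,0, 7.7,0.9,13.5,0,-0.067,0, 7.7,0.9,13.5,0,-0.067,0, 7.7,0.9,13.5,0,-0.067,0, 7.7,0.9,13.5,0,-0.067,0, 7.7,0.9,13.5,0,-0.067,0, 0,0,0,0,0,0, 0,0,0,0,0,0]' 94
python3 - <<'E'
from tgt import *
from plant import r
A=cur(r.state());print(step(A,GR,8))
E
```

```text
time_s: 15.28
ee_pos: [0.4516, 0.2482, 0.0973]
tool_rot: [0.226, 0.452, 0.854, -0.126]
contact_force: [0.6, -0.7, -0.4]
gripper_width: 0.0942
grip_force: 0.0
[ 0.1094  0.363  12.4515 -0.0022  0.     -0.0012]
```

```bash
python3 -m crank '[0,0.4,12.5,-0.002,0,0, 0,0.4,12.5,-0.002,0,0, 0,0.4,12.5,-0.002,0,0, 0,0.4,12.5,-0.002,0,0, 0,0.4,12.5,-0.002,0,0, 0,0.4,12.5,-0.002,0,0, 0,0.4,12.5,-0.002,0,0, 0,0,12.4,0,0,0, 0,0,0,0,0,0, 0,0,0,0,0,0]'
python3 -m crank '[0,0,0,0,0,0, 0,0,0,0,0,0, 0,0,0,0,0,0, 0,0,0,0,0,0, 0,0,0,0,0,0, 0,0,0,0,0,0, 0,0,0,0,0,0, 0,0,0,0,0,0, 0,0,0,0,0,0, 0,0,0,0,0,0]' 36
python3 - <<'E'
from tgt import *
from plant import r
s=r.state();A=cur(s);W=np.linalg.inv(A);b=W[:3,:3]@u;o=W@np.r_[base[:2],.023,1];print(step(A,GR,1),b,o)
b[1]=0;b/=np.linalg.norm(b);Tb=np.eye(4);Tb[:3,2]=b;Tb[:3,3]=[o[0],0,o[2]];np.save("Tb2.npy",Tb)
L=A.copy();L[2,3]+=.2;print("lift",ik(L,s["joint_pos"]))
for phi in(-.3,0.,.2,.4,.7,1.):
  for zb in(.012,.2):
    G=bottle_pose([.632,-.2073],phi,zb,Tb)
    print(phi,zb,min((ik(G,[-.6,.1,2.2,q4,.6,-.8]) for q4 in(1.5,2.5,3.3)),key=lambda z:z[1]))
E
```

```text
time_s: 16.12
ee_pos: [0.4849, 0.2086, 0.0137]
tool_rot: [0.231, 0.452, 0.853, -0.118]
contact_force: [0.6, 0.5, 0.2]
gripper_width: 0.0939
grip_force: 0.0
time_s: 16.95
ee_pos: [0.4842, 0.2096, 0.0133]
tool_rot: [0.231, 0.451, 0.854, -0.118]
contact_force: [-1.0, 0.3, 1.3]
gripper_width: 0.0458
grip_force: 30.0
[ 2.4335 -2.6201  1.7231  0.0011  0.0017 -0.0131] [ 0.8651 -0.0108 -0.5014] [-0.0319 -0.0022  0.0072  1.    ]
lift (array([ 0.5906,  0.1121,  1.6939, -0.5387,  1.3566,  0.1154]), np.float64(1.959390773647647e-11))
-0.3 0.012 (array([-0.5721,  0.3968,  2.2072,  2.6726,  0.5404, -1.3   ]), np.float64(1.1796119636642288e-15))
-0.3 0.2 (array([-0.5721, -0.0924,  2.1647,  1.4044,  0.238 ,  0.0321]), np.float64(6.938893903907228e-16))
0.0 0.012 (array([-0.7875,  0.4276,  2.1454,  1.9502,  0.7208, -0.9545]), np.float64(5.551115123125783e-16))
0.0 0.2 (array([-0.7875, -0.0285,  2.1054,  1.3421,  0.6808, -0.1754]), np.float64(5.551115123125783e-15))
0.2 0.012 (array([-0.8781,  0.4747,  2.0519,  1.6296,  0.8689, -0.8423]), np.float64(1.6653345369377348e-15))
0.2 0.2 (array([-0.8781,  0.0604,  2.0148,  1.2643,  0.9266, -0.2663]), np.float64(5.551115123125783e-16))
0.4 0.012 (array([-0.9271,  0.5368,  1.929 ,  1.393 ,  1.0218, -0.779 ]), np.float64(1.1102230246251565e-15))
0.4 0.2 (array([-0.9271,  0.1665,  1.8948,  1.1819,  1.137 , -0.338 ]), np.float64(2.7755575615628914e-16))
0.7 0.012 (array([-0.9423,  0.6486,  1.709 ,  1.1388,  1.254 , -0.7361]), np.float64(6.30425458641661e-13))
0.7 0.2 (array([-0.9423,  0.3359,  1.678 ,  1.0636,  1.4109, -0.4208]), np.float64(7.067674168419227e-12))
1.0 0.012 (array([-0.9116,  0.7743,  1.4633,  0.9583,  1.4878, -0.733 ]), np.float64(8.277925418851434e-13))
1.0 0.2 (array([-0.9116,  0.5056,  1.4337,  0.9591,  1.6601, -0.4891]), np.float64(6.938893903907228e-16))
```

```bash
python3 -m crank '[-5,0,-8.7,0,0,0, -14,0,-24.2,0,0,0, -14,0,-24.2,0,0,0, -14,0,-24.2,0,0,0, -14,0,-24.2,0,0,0, -14,0,-24.2,0,0,0, -14,0,-24.2,0,0,0, -14,0,-24.2,0,0,0, -8,0,-14,0,0,0, 0,0,0,0,0,0]'; ./st.sh
python3 - <<'E'
from fk import *
from plant import r
s=r.state();Tb=np.load("Tb2.npy")
q1,e=ik(bottle_pose([.632,-.2073],.2,.21,Tb),[-.878,.06,2.01,1.26,.92,-.27]);print(s["joint_pos"],q1,e);plan(s["joint_pos"],q1,30,Tb,.11)
E
```

```text
time_s: 17.78
ee_pos: [0.4851, 0.2102, 0.2406]
tool_rot: [0.234, 0.452, 0.853, -0.114]
contact_force: [0.4, 0.4, -0.7]
gripper_width: 0.0459
grip_force: 30.0
[ 0.5909  0.0838  1.6669 -0.5347  1.3956  0.092 ] [-0.8781  0.0434  2.0076  1.2471  0.9341 -0.2376] 1.7244539129990244e-11
3 [0.4805 0.187  0.1997] base [0.4951 0.1579 0.2036] up 0.181 minz 0.195 0.277
6 [0.4791 0.1716 0.169 ] base [0.4893 0.1406 0.1673] up 0.348 minz 0.162 0.255
9 [0.4859 0.1605 0.1504] base [0.4912 0.129  0.1433] up 0.497 minz 0.142 0.243
12 [0.5025 0.1483 0.1423] base [0.5028 0.118  0.13  ] up 0.635 minz 0.124 0.226
15 [0.5288 0.1275 0.1442] base [0.524  0.1    0.1271] up 0.752 minz 0.117 0.217
18 [0.5623 0.0955 0.1541] base [0.5539 0.0722 0.1326] up 0.85 minz 0.119 0.214
21 [0.5954 0.0461 0.1711] base [0.5843 0.0279 0.1462] up 0.918 minz 0.129 0.219
24 [ 0.6251 -0.0205  0.1929] base [ 0.613  -0.0329  0.1651] up 0.966 minz 0.146 0.228
27 [ 0.6428 -0.1063  0.2164] base [ 0.6313 -0.1134  0.1866] up 0.992 minz 0.165 0.241
30 [ 0.6412 -0.2054  0.2412] base [ 0.6315 -0.2073  0.21  ] up 1.0 minz 0.188 0.257
max rot 0.10488088481701516 max mm 35.35533905932738
[2,-7,16,0.02,0.06,0.04, 1,-5,15,0.02,0.06,0.04, 0,-5,13,0.02,0.06,0.04, 0,-4,12,0.01,0.05,0.05, -2,-2,11,0.01,0.06,0.05, -2,-2,10,0,0.06,0.05, -3,0,8,0.01,0.05,0.05, -3,1,7,0,0.06,0.05, -4,2,5,-0.01,0.05,0.06, -4,4,4,0,0.06,0.06]
[-5,5,3,-0.02,0.05,0.05, -5,6,1,-0.01,0.05,0.06, -6,8,0,-0.02,0.05,0.06, -6,10,-1,-0.02,0.05,0.06, -6,10,-3,-0.02,0.05,0.07, -5,12,-3,-0.03,0.05,0.06, -6,14,-5,-0.03,0.05,0.06, -6,16,-6,-0.03,0.05,0.06, -6,16,-8,-0.04,0.04,0.07, -5,19,-8,-0.04,0.05,0.06]
[-6,19,-9,-0.04,0.04,0.06, -4,22,-10,-0.05,0.04,0.06, -5,22,-11,-0.04,0.04,0.06, -4,24,-11,-0.06,0.05,0.07, -4,26,-12,-0.05,0.04,0.06, -2,27,-13,-0.05,0.04,0.06, -3,29,-13,-0.06,0.04,0.05, -1,30,-14,-0.06,0.04,0.06, -1,31,-14,-0.06,0.03,0.06, -1,32,-15,-0.06,0.04,0.06]
```

Run:
```python
from fk import *
from plant import r
from scipy.spatial.transform import Slerp
s=r.state();Tb=np.load("Tb2.npy");A=cur(s);B=bottle_pose([.632,-.2073],.2,.20,Tb);n=28
sl=Slerp([0,1],Ro.from_matrix([A[:3,:3],B[:3,:3]]));c=[0,0,.05];pa=A@np.r_[Tb[:3,3]+.03*Tb[:3,2],1];pb=B@np.r_[Tb[:3,3]+.03*Tb[:3,2],1]
q=s["joint_pos"];C=A.copy();out=[]
for i in range(1,n+1):
    f=i/n;f=f*f*(3-2*f)*.6+.4*f;Rm=sl(f).as_matrix();pm=pa[:3]+(pb-pa)[:3]*f+[0,0,.02*4*f*(1-f)];G=T(pm-Rm@(Tb[:3,3]+.03*Tb[:3,2]),Rm)
    D=row(np.linalg.inv(C)@G);D=np.r_[D[:3].round(0),D[3:].round(2)];out.append(D);C=C@T(D[:3]/1e3,Ro.from_rotvec(D[3:]).as_matrix())
    q2,e=ik(C,q);W=C@Tb
    if i%2==0: print(i,C[:3,3],W[:3,3],"up",W[2,2].round(2),"q",q2.round(2),"e",round(e,4),"dq",np.abs(q2-q).max().round(3))
    q=q2
print(max(np.linalg.norm(d[3:]) for d in out),max(np.linalg.norm(d[:3]) for d in out))
for k in range(0,n,10): print("["+", ".join(",".join(f"{v:g}" for v in d+0.) for d in out[k:k+10])+"]")
```

```text
2 [0.4915 0.1952 0.2427] [0.5072 0.1677 0.2511] up 0.04 q [ 0.53  0.04  1.69 -0.49  1.36  0.11] e 0.0 dq 0.031
4 [0.4995 0.1745 0.2457] [0.5129 0.1454 0.2522] up 0.1 q [ 0.46 -0.01  1.72 -0.44  1.3   0.12] e 0.0 dq 0.045
6 [0.5092 0.1472 0.249 ] [0.5193 0.1163 0.2527] up 0.18 q [ 0.35 -0.07  1.76 -0.36  1.25  0.13] e 0.0 dq 0.056
8 [0.5217 0.1163 0.2509] [0.528  0.0841 0.2509] up 0.28 q [ 0.21 -0.13  1.8  -0.25  1.17  0.11] e 0.0 dq 0.072
10 [0.5348 0.0822 0.2533] [0.5372 0.0499 0.2491] up 0.4 q [ 0.06 -0.18  1.85 -0.11  1.1   0.08] e 0.0 dq 0.079
12 [0.5494 0.0456 0.255 ] [0.5482 0.0142 0.2461] up 0.52 q [-0.11 -0.22  1.89  0.07  1.03  0.02] e 0.0 dq 0.099
14 [0.5646 0.0073 0.2546] [ 0.5598 -0.022   0.2407] up 0.64 q [-0.28 -0.23  1.93  0.26  0.99 -0.05] e 0.0 dq 0.107
16 [ 0.5784 -0.0318  0.2535] [ 0.5708 -0.0577  0.235 ] up 0.75 q [-0.44 -0.22  1.95  0.46  0.97 -0.12] e 0.0 dq 0.108
18 [ 0.5925 -0.069   0.2512] [ 0.5828 -0.0905  0.2285] up 0.85 q [-0.58 -0.18  1.98  0.65  0.96 -0.17] e 0.0 dq 0.103
20 [ 0.6059 -0.1058  0.2477] [ 0.5952 -0.1227  0.2218] up 0.91 q [-0.68 -0.14  2.  
[... 554 characters left out ...]
0.01,0.02,0.03, -9,-1,3,-0.01,0.02,0.05, -10,-2,3,-0.01,0.02,0.05, -11,-1,4,-0.02,0.03,0.05, -13,-1,4,-0.02,0.03,0.07, -15,-1,4,-0.01,0.03,0.07, -15,1,5,-0.02,0.04,0.08, -17,2,4,-0.02,0.04,0.08, -17,4,3,-0.03,0.04,0.08, -18,4,4,-0.02,0.04,0.09]
[-18,7,3,-0.02,0.04,0.09, -18,8,3,-0.03,0.05,0.09, -18,10,3,-0.02,0.04,0.1, -17,11,3,-0.03,0.05,0.09, -16,12,2,-0.02,0.04,0.1, -16,14,2,-0.02,0.05,0.09, -13,15,2,-0.03,0.04,0.09, -13,15,2,-0.02,0.05,0.1, -11,16,2,-0.02,0.04,0.08, -10,17,2,-0.03,0.04,0.09]
[-8,15,3,-0.02,0.04,0.08, -6,16,2,-0.02,0.03,0.07, -6,15,2,-0.02,0.04,0.08, -4,14,3,-0.01,0.03,0.06, -3,12,2,-0.02,0.03,0.06, -2,11,2,-0.01,0.02,0.05, -2,10,2,-0.01,0.02,0.04, -1,7,1,-0.01,0.02,0.04]
```

Smooth and high all the way. Executing.

```bash
python3 -m crank '[-6,-2,3,-0.01,0.02,0.03, -9,-1,3,-0.01,0.02,0.05, -10,-2,3,-0.01,0.02,0.05, -11,-1,4,-0.02,0.03,0.05, -13,-1,4,-0.02,0.03,0.07, -15,-1,4,-0.01,0.03,0.07, -15,1,5,-0.02,0.04,0.08, -17,2,4,-0.02,0.04,0.08, -17,4,3,-0.03,0.04,0.08, -18,4,4,-0.02,0.04,0.09]' |head -2
python3 -m crank '[-18,7,3,-0.02,0.04,0.09, -18,8,3,-0.03,0.05,0.09, -18,10,3,-0.02,0.04,0.1, -17,11,3,-0.03,0.05,0.09, -16,12,2,-0.02,0.04,0.1, -16,14,2,-0.02,0.05,0.09, -13,15,2,-0.03,0.04,0.09, -13,15,2,-0.02,0.05,0.1, -11,16,2,-0.02,0.04,0.08, -10,17,2,-0.03,0.04,0.09]'|head -2
python3 -m crank '[-8,15,3,-0.02,0.04,0.08, -6,16,2,-0.02,0.03,0.07, -6,15,2,-0.02,0.04,0.08, -4,14,3,-0.01,0.03,0.06, -3,12,2,-0.02,0.03,0.06, -2,11,2,-0.01,0.02,0.05, -2,10,2,-0.01,0.02,0.04, -1,7,1,-0.01,0.02,0.04, 0,0,0,0,0,0, 0,0,0,0,0,0]'
python3 - <<'E'
from fk import *
from plant import r
A=cur(r.state());Tb=np.load("Tb2.npy");W=A@Tb;print(W[:3,2],W[:3,3])
B=bottle_pose([.632,-.2073],.2,.2,Tb);print(step(A,B,1),step(B,bottle_pose([.632,-.2073],.2,.03,Tb),10))
for n in("top","scene"):
    c=r.camera(n);np.savez(n+"3.npz",**c)
a=np.load("top3.npz")["img"][150:280,260:450];b=np.load("scene3.npz")["img"][100:310,150:360]
cv2.imwrite("pics/p3.png",np.hstack([cv2.resize(a,(585,400),interpolation=2)[:,:400],cv2.resize(b,(400,400),interpolation=2)])[:,:,::-1])
E
```

```text
time_s: 18.62
ee_pos: [0.5316, 0.0803, 0.2465]
time_s: 19.45
ee_pos: [0.6028, -0.1087, 0.2411]
time_s: 20.28
ee_pos: [0.6378, -0.2062, 0.2242]
tool_rot: [-0.051, 0.865, 0.085, 0.493]
contact_force: [-0.1, -0.3, -1.5]
gripper_width: 0.0456
grip_force: 30.0
[ 0.0099 -0.002   0.9999] [ 0.6279 -0.208   0.193 ]
[ 8.0815 -0.076  -0.2815 -0.0006  0.0093 -0.0041] [-14.708    0.       8.5249  -0.      -0.       0.    ]
```

View pics/p3.png

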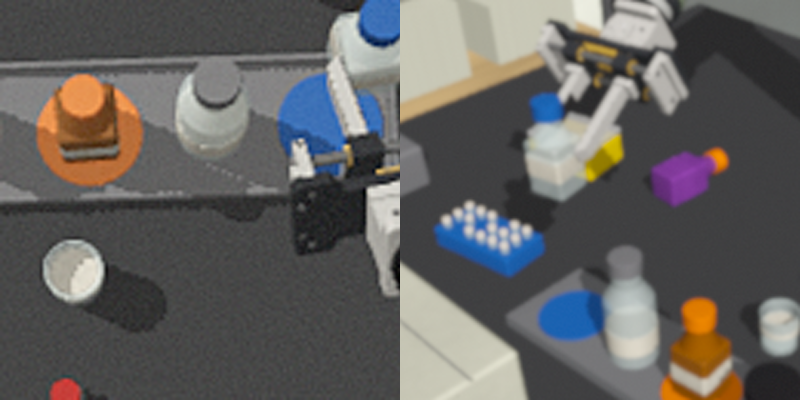

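Upright, above the blue pad, with amber, tall bottle and beaker untouched. Lowering.

```bash
python3 -m crank '[4,0,0,0,0.005,-0.002, 4,0,0,0,0.005,-0.002, -14.4,0,8.5,0,0,0, -14.7,0,8.5,0,0,0, -14.7,0,8.5,0,0,0, -14.7,0,8.5,0,0,0, -14.7,0,8.5,0,0,0, -14.7,0,8.5,0,0,0, -14.7,0,8.5,0,0,0, -14.7,0,8.5,0,0,0]'|head -2
python3 -m crank '[-14.7,0,8.5,0,0,0, -12,0,7,0,0,0, 0,0,0,0,0,0, 0,0,0,0,0,0]'
python3 - <<'E'
from fk import *
from plant import r
A=cur(r.state());Tb=np.load("Tb2.npy");W=A@Tb;print(W[:3,2],W[:3,3]);print(step(A,bottle_pose([.632,-.2073],.2,.014,Tb),1))
E
```

```text
time_s: 21.22
ee_pos: [0.6441, -0.2065, 0.098]
time_s: 21.55
ee_pos: [0.6438, -0.206, 0.0669]
tool_rot: [-0.05, 0.861, 0.087, 0.498]
contact_force: [-0.8, -0.3, -1.3]
gripper_width: 0.0455
grip_force: 30.0
[-0.0038  0.0005  1.    ] [ 0.6343 -0.208   0.0356]
[-19.7763  -1.1151   9.0088   0.0002  -0.0037   0.0013]
```

```bash
python3 -m crank '[-3.3,-0.2,1.5,0,-0.001,0, -3.3,-0.2,1.5,0,-0.001,0, -3.3,-0.2,1.5,0,-0.001,0, -2.4,0,1.4,0,0,0, -2.4,0,1.4,0,0,0, -1.7,0,1,0,0,0, 0,0,0,0,0,0, 0,0,0,0,0,0]'|sed -n 2,4p
python3 -m crank '[-1.7,0,1,0,0,0, 0,0,0,0,0,0]'|sed -n 2,4p
```

```text
ee_pos: [0.6424, -0.2058, 0.0484]
tool_rot: [-0.049, 0.862, 0.087, 0.497]
contact_force: [-0.3, -0.2, -1.7]
ee_pos: [0.6424, -0.2059, 0.0464]
tool_rot: [-0.049, 0.862, 0.087, 0.497]
contact_force: [-0.1, -0.4, -2.0]
```

Base estimate is ~15 mm, the pad top is at 9 mm; I continue in small steps.

```bash
python3 -m crank '[-1.7,0,1,0,0,0, 0,0,0,0,0,0]'|sed -n 2,4p
python3 -m crank '[-0.9,0,0.5,0,0,0, 0,0,0,0,0,0]'|sed -n 2,4p
python3 -m crank '[-0.9,0,0.5,0,0,0, 0,0,0,0,0,0]'|sed -n 2,4p
```

```text
ee_pos: [0.6423, -0.2058, 0.0443]
tool_rot: [-0.049, 0.862, 0.087, 0.497]
contact_force: [-0.2, 0.1, -0.5]
ee_pos: [0.6424, -0.2058, 0.0434]
tool_rot: [-0.049, 0.862, 0.087, 0.497]
contact_force: [0.1, -0.1, -1.9]
ee_pos: [0.6423, -0.2059, 0.0424]
tool_rot: [-0.049, 0.862, 0.087, 0.497]
contact_force: [-1.1, -0.3, -2.0]
```

```bash
python3 -m crank '[-0.9,0,0.5,0,0,0, 0,0,0,0,0,0]'|sed -n 2,4p
python3 -m crank '[-0.9,0,0.5,0,0,0, 0,0,0,0,0,0]'|sed -n 2,4p
```

```text
ee_pos: [0.6428, -0.2059, 0.0424]
tool_rot: [-0.049, 0.861, 0.087, 0.498]
contact_force: [-1.4, 0.3, 2.4]
ee_pos: [0.6432, -0.2059, 0.0424]
tool_rot: [-0.049, 0.861, 0.087, 0.499]
contact_force: [-3.1, 2.1, 6.4]
```

Contact. Release and back off.

```bash
python3 -m crank '[0,0,0,0,0,0, 0,0,0,0,0,0, 0,0,0,0,0,0, 0,0,0,0,0,0, 0,0,0,0,0,0]' 70|tail -2
python3 -m crank '[0,0,-5,0,0,0, 0,0,-12,0,0,0, 0,0,-15,0,0,0, 0,0,-20,0,0,0, 0,0,-20,0,0,0, 0,0,-20,0,0,0, 0,0,-20,0,0,0, 0,0,-15,0,0,0, 8,0,-8,0,0,0, 12,0,-7,0,0,0]'|head -3
python3 -m crank '[17,0,-10,0,0,0, 17,0,-10,0,0,0, 17,0,-10,0,0,0, 0,0,0,0,0,0, 0,0,0,0,0,0]'
python3 - <<'E'
from fk import *
from plant import r
print(r.state()["joint_pos"])
for n in("top","scene"):
    c=r.camera(n);np.savez(n+"4.npz",**c)
ct=np.load("top4.npz")
H,S,V=cv2.split(cv2.cvtColor(ct["img"],cv2.COLOR_RGB2HSV))
a=ct["img"][150:290,220:405];b=np.load("scene4.npz")["img"][150:360,190:400]
cv2.imwrite("pics/p4.png",np.hstack([cv2.resize(a,(400,303),interpolation=2),cv2.resize(b,(303,303),interpolation=2)])[:,:,::-1])
E
```

```text
gripper_width: 0.0695
grip_force: 0.0
time_s: 24.47
ee_pos: [0.5299, -0.2284, 0.1288]
tool_rot: [-0.049, 0.862, 0.086, 0.497]
time_s: 24.88
ee_pos: [0.5309, -0.2288, 0.189]
tool_rot: [-0.047, 0.862, 0.088, 0.497]
contact_force: [0.2, -0.4, -0.2]
gripper_width: 0.0701
grip_force: 0.0
[-1.1529  0.0089  2.1826  1.2326  1.1087 -0.4871]
```

View pics/p4.png

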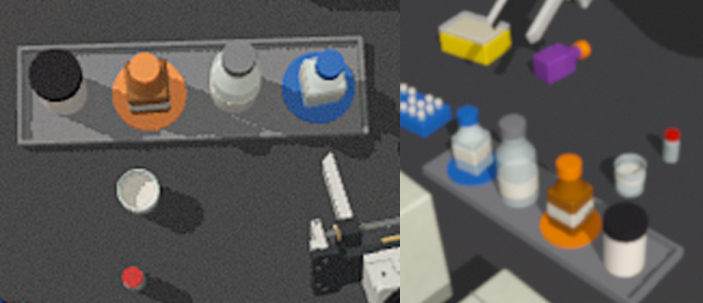

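Both bottles are standing. A numeric check of the cap centres (top crop (143,67) and (330,64)) against the pads:

Run:
```python
from h import *
c=np.load("top4.npz");im=c["img"];H,S,V=cv2.split(cv2.cvtColor(im,cv2.COLOR_RGB2HSV))
print("amber",ray(c,(143/2.162+220,67/2.162+150),.129),"pad .620 .003"); print("clear",ray(c,(330/2.162+220,64/2.162+150),.119),"pad .632 -.207")
# least-occluded near rim of blue pad: fit ellipse on pad mask hull in the initial picture
c=np.load("top0.npz");H,S,V=cv2.split(cv2.cvtColor(c["img"],cv2.COLOR_RGB2HSV))
for n,(a,b),x in(("orange",(5,18),289),("blue",(100,118),367)):
    k=[k for k in blobs((H>=a)&(H<=b)&(S>120)&(V>70)) if abs(cen(k)[0]-x)<8 and abs(cen(k)[1]-192)<8][0]
    e=cv2.fitEllipse(k);print(n,e,ray(c,e[0],.009)[0])
```

```text
amber [[0.6186 0.0032 0.129 ]] pad .620 .003
clear [[ 0.6285 -0.2082  0.119 ]] pad .632 -.207
orange ((288.7159423828125, 193.07537841796875), (32.45896911621094, 33.62850570678711), 80.74424743652344) [0.6206 0.0028 0.009 ]
blue ((366.7802734375, 190.0684814453125), (32.127079010009766, 32.897178649902344), 112.09307098388672) [ 0.6322 -0.2071  0.009 ]
```

Both are centred within about 4 mm. Handing in.

```bash
python3 -c "
from plant import r
print(r.job_done())"
```

```text
the job is handed in; nothing more can be done
None
```

The job is handed in: both bottles stand upright and released, amber on the orange pad and clear on the blue pad, each centred within about 4 mm by the top camera, with no bystander visibly moved; the hand-in returned no verdict.

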